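# Hold the matching furniture foot hole-up for gluing

### The arm

A 6-joint arm with a two-finger parallel gripper is mounted at the origin on a cart in front of the work surface, level with it; the furniture and walls round the work are solid. World frame = base frame: x ahead of the robot, y to its left, z up, the work surface at z = 0. Lengths are in m, angles in rad, forces in N, time in s.
With the tool pointing down it reaches from about 0.375 to 0.9 m from the base axis. Payload 3.1 kg.
Tool frame: the origin (TCP) lies between the finger pads; the fingertips stand 8 mm ahead of it and the grasp point (between the pads) lies 11 mm behind it; z points along the fingers, y is the line along which they close (so a half turn about z gives the same grasp; the last joint's range is limited). The gripper opens to 87 mm and grips with 3 to 60 N. Pads are 19 mm wide; open, the fingers measure 117 mm over their backs; the gripper's body (75 mm by 190 mm) begins 51 mm behind the grasp point.
Start: joints at [1.121, 0.527, 1.433, -0, 1.181, -0.178], TCP at [0.168, 0.602, 0.231] pointing down, gripper open.
Joint ranges: [-3.08, 3.08], [-0.75, 2.2], [0.22, 2.44], [-1.43, 4.57], [0, 2.65], [-2.85, 2.85]. Speed limits (rad/s): [2.79, 2.79, 3.14, 3.14, 3.14, 3.14].

### API

Orientations are given as a unit quaternion [x, y, z, w].
In Python, from rig import robot, vision, job gives the robot as it stands.
- The arm moves only by the shell command python3 -m handwheel 'ROWS' [OPENING] [FORCE]. ROWS is JSON, a list of rows, each a list of 4 numbers: the shift along the tool's x, y, z as a fraction of full scale, then the turn about the tool's z as a fraction of full scale. A call has 1 to 20 rows; each row is the pose to reach, as a shift and turn from the pose commanded when the call began, along the tool's axes at that moment, turning the shorter way round; what a row does not reach only later rows make up. Full scale, the value 1, is 300 mm for a shift and 2 pi rad for a turn. A row lasts 1/12 s, in which the tool goes at most 41.7 mm and 7.16 degrees, less where a joint would pass 70% of its speed; a pose out of reach is approached as far as the arm can. A call with a number of a shift or a turn outside -1 to 1 is refused whole. A call with a gripper value outside its range is refused whole. OPENING is the opening in per cent of the stroke, from 0 (shut) to 100 (fully open), set as the call begins (- or left out, the last holds). The fingers move at their own pace and stop on an object; FORCE is the grip in N (left out, the last holds). Time passes only in rows, so rows that repeat a pose let the fingers close. It gives the time, the measured TCP pose, the force, the opening and the grip force at its end, in the units of the state.
- robot.get_obs(): the state, without advancing time (a new reading comes with each control period).
- vision.camera(name): name is "scene" or "top" or "wrist"; returns a dict with "frame" (384x512x3 uint8, red, green, blue), "K" (3x3 intrinsics, pixels), "cam_to_world" (4x4, takes a point from camera to world coordinates); the wrist camera has in their place "hand_eye" (4x4, takes a point from camera to tool coordinates, whose origin is the TCP and whose axes are the flange's). Camera axes: x right, y down, z forward; pixel columns grow to the right and rows downward; lengths in m; the calibration is good to about 2 mm. A picture is of the moment at which its call begins: read the wrist's pose just before it. There is no depth.
- job.hand_in(): hands the job in; it is judged then, once.
Trained networks look in the newest picture that a camera, given by its name, has taken for a name from the list of things; names that differ only in an ending like _2 or _b are one class to them, and where a whole thing is asked for, a point or a joint stands for the part that bears it (a point fixed in the world has none). Each returns a list of dicts, best first, with "conf" (0 to 1); they miss things now and then, are a little off and sometimes report something else, mostly with a low value. They report only what shows in the picture. A call takes as long as a camera call. They do not tell look-alikes from the thing itself.
- vision.look_for(camera, label): "point" ([row, column] in pixels, amid what is visible of it).
- vision.outline_of(camera, label): "mask" (384x512 bool, what is visible of it) and "point" ([row, column] in pixels, amid what is visible of it).
The state is a dict: "time": time; "q": joint angles; "joint_velocities": joint speeds; "joint_torque": joint torques, N m; "position": TCP position; "tool_rot": TCP orientation; "ft_force": force on the tool from outside, world axes, zero at the start; "moment": the same for the moment, N m; "grip_width": finger opening in m; "grip_force": force on a finger pad.
Only numpy, scipy, OpenCV 4.12 (cv2) and the standard library are available. Lean on these libraries where they do the work, as an engineer would, in place of code of your own. Each camera call takes 0.05 s, during which the arm holds its last target. There are 200 camera calls.

### The job

Two wooden legs stand on the yellow table, one square and one octagonal, and the leg right beside the glue bottle is the next to get its foot. Of the two feet lying on the white table take the one with the same section as that leg, find which of its ends has the blind hole, turn it hole-up and keep holding it there, upright and still, beside that leg (less than 20 cm from it) and at least 15 cm above the table, so that glue can be run into the hole: finish while still holding it in the gripper, clear of everything else. Do not shift the other foot, the legs or the bottle.

Things in the scene. Friction and masses are not known exactly. Their poses are not given: they have to be found in the camera images.
- square_foot: Plain pale wood furniture foot, a straight square (46 x 46 mm) bar 72 mm long, lying on one of its long sides on the white side table. One end is drilled with a blind round hole (22 mm wide, 28 mm deep, in the middle of the end), the other end is plain. Origin at the centre of the bar; +x runs along the bar and points out of the drilled end. It may lie turned any way about the vertical. About 110 g.
- octagon_foot: Plain pale wood furniture foot, a straight octagonal (36 mm across flats, resting on one flat with two flats upright) bar 72 mm long, lying on one of its long sides on the white side table. One end is drilled with a blind round hole (16 mm wide, 28 mm deep, in the middle of the end), the other end is plain. Origin at the centre of the bar; +x runs along the bar and points out of the drilled end. It may lie turned any way about the vertical. About 70 g.
- square_leg: Plain pale wood furniture leg, square, 46 x 46 mm and 100 mm tall, standing upright on the yellow table, with a round peg (21 mm wide, 22 mm tall) on its top. Origin at the centre of its underside, +z up. It goes with the square foot. About 200 g.
- octagon_leg: Plain pale wood furniture leg, octagonal, 36 mm across flats and 100 mm tall, standing upright on the yellow table, with a round peg (15 mm wide, 22 mm tall) on its top. Origin at the centre of its underside, +z up. It goes with the octagonal foot. About 160 g.
- glue_bottle: Yellow squeeze bottle of glue with a red spout, 56 mm wide and 214 mm tall, standing on the yellow table. Origin at the centre of its underside, +z up. The leg to be worked on stands on the robot's side of it, its centre 80 to 100 mm from the bottle's; the other leg is more than 140 mm away, to the left.
Not all that is in view belongs to the job. Leave any blue or turquoise look-alike of the octagon_leg alone.

How it is judged:
On the way:
1. the foot that matches the leg beside the glue bottle is picked up (((horizontal distance between square_leg and glue_bottle below 0.14 m and height (world z) of square_foot above 0.06 m and contact force between square_foot and the fingers above 0.5 N) or (horizontal distance between octagon_leg and glue_bottle below 0.14 m and height (world z) of octagon_foot above 0.06 m and contact force between octagon_foot and the fingers above 0.5 N))), for 0.2 s.
At the end, for the whole second after the job is handed in: The foot matching the leg beside the glue bottle is held in the gripper, still, drilled end up (within 15 degrees), its centre 14 to 40 cm above the table and within 20 cm of that leg horizontally, touching no leg, bottle or other foot; the other foot is within 5 cm of where it lay (((horizontal distance between square_leg and glue_bottle below 0.14 m and angle between square_foot's own x axis and vertical below 0.27 rad and height (world z) of square_foot between 0.14 and 0.4 m and horizontal distance between square_foot and square_leg below 0.2 m and contact force between square_foot and the fingers above 0.8 N and contact force between square_foot and square_leg below 0.1 N and contact force between square_foot and octagon_leg below 0.1 N and contact force between square_foot and glue_bottle below 0.1 N and contact force between square_foot and octagon_foot below 0.1 N and linear speed of square_foot below 0.03 m/s and angular speed of square_foot below 0.3 rad/s and distance of octagon_foot from where it was at the start of the episode below 0.05 m) or (horizontal distance between octagon_leg and glue_bottle below 0.14 m and angle between octagon_foot's own x axis and vertical below 0.27 rad and height (world z) of octagon_foot between 0.14 and 0.4 m and horizontal distance between octagon_foot and octagon_leg below 0.2 m and contact force between octagon_foot and the fingers above 0.8 N and contact force between octagon_foot and octagon_leg below 0.1 N and contact force between octagon_foot and square_leg below 0.1 N and contact force between octagon_foot and glue_bottle below 0.1 N and contact force between octagon_foot and square_foot below 0.1 N and linear speed of octagon_foot below 0.03 m/s and angular speed of octagon_foot below 0.3 rad/s and distance of square_foot from where it was at the start of the episode below 0.05 m))); the arm keeps its last pose, push and grip.
It fails at once if the foot that does not match is shifted more than 5 cm or picked up ((horizontal distance between square_leg and glue_bottle below 0.14 m and distance of octagon_foot from where it was at the start of the episode above 0.05 m) or (horizontal distance between octagon_leg and glue_bottle below 0.14 m and distance of square_foot from where it was at the start of the episode above 0.05 m)).
It fails at once if the square leg is knocked over or shifted more than 3 cm (distance of square_leg from where it was at the start of the episode above 0.03 m or angle between square_leg's own z axis and vertical above 0.4 rad).
It fails at once if the octagon leg is knocked over or shifted more than 3 cm (distance of octagon_leg from where it was at the start of the episode above 0.03 m or angle between octagon_leg's own z axis and vertical above 0.4 rad).
It fails at once if the glue bottle is knocked over or shifted more than 3 cm (distance of glue_bottle from where it was at the start of the episode above 0.03 m or angle between glue_bottle's own z axis and vertical above 0.4 rad).
It also fails if it takes over 54 s, if anything falls off the work surface, if the arm or the gripper's body presses on something with over 40 N, if the wrist force passes 120 N, or if a joint passes its speed limit or range.

## Working session

There is one attempt and no reset: what is moved stays moved. The work goes in short steps, Python scripts to look and compute and a shell command to move; the robot and the scene stay as the last step left them, time stands still between calls to the robot, and variables do not carry over. Pictures are saved under pics/ and viewed, at most 10 in all, crops included, and the job is handed in when it is done.

```bash
ls; mkdir -p pics
python3 - <<'E'
from rig import robot, vision, job
import cv2, numpy as np
o=robot.get_obs(); print(o['time'],o['position'],o['tool_rot'],o['q'],o['grip_width'])
ims=[]
for c in ['scene','top']:
    d=vision.camera(c); cv2.imwrite(f'pics/{c}0.png',d['frame'][:,:,::-1]); print(c,d['K'].tolist(),np.round(d['cam_to_world'],4).tolist())
    for n in ['square_foot','octagon_foot','square_leg','octagon_leg','glue_bottle']:
        print(n,[(np.round(r['point']).tolist(),round(r['conf'],2)) for r in vision.look_for(c,n)])
d=vision.camera('wrist');print(np.round(d['hand_eye'],4).tolist(),d['K'].tolist())
E
```

```text
pics
0.0 [0.16743549 0.60141409 0.22957763] [ 1.35456861e-01  9.90782658e-01 -1.02955945e-03 -3.20150680e-04] [ 1.12052919e+00  5.28459646e-01  1.43389601e+00 -3.00959443e-05
  1.18139320e+00 -1.78506404e-01] 0.08719110504321571
scene [[417.33561980336924, 0.0, 254.36942479452264], [0.0, 417.33561980336924, 198.53498524305115], [0.0, 0.0, 1.0]] [[0.6201, -0.5921, 0.5146, -0.193], [-0.7845, -0.4707, 0.4037, -0.4868], [0.0032, -0.6541, -0.7564, 1.2041], [0.0, 0.0, 0.0, 1.0]]
square_foot [([239.0, 249.0], 0.68)]
octagon_foot [([283.0, 320.0], 0.76)]
square_leg [([185.0, 222.0], 0.94)]
octagon_leg [([148.0, 226.0], 0.8), ([150.0, 181.0], 0.67), ([147.0, 205.0], 0.61), ([165.0, 209.0], 0.51)]
glue_bottle [([168.0, 242.0], 0.92)]
top [[446.98354757078783, 0.0, 251.95489234574381], [0.0, 446.98354757078783, 199.57962626891737], [0.0, 0.0, 1.0]] [[-0.0181, -0.9849, 0.1722, 0.349], [-0.9998, 0.0175, -0.0049, 0.1231], [0.0018, -0.1723, -0.985, 1.3785], [0.0, 0.0, 0.0, 1.0]]
square_foot [([240.0, 278.0], 0.87)]
octagon_foot [([240.0, 370.0], 0.83)]
square_leg [([202.0, 203.0], 0.8)]
octagon_leg [([151.0, 152.0], 0.82), ([189.0, 164.0], 0.58), ([194.0, 120.0], 0.56), ([173.0, 144.0], 0.55)]
glue_bottle [([172.0, 209.0], 0.75)]
[[-0.0002, -0.9543, -0.2987, 0.0832], [1.0, 0.0, -0.0008, -0.0002], [0.0008, -0.2987, 0.9543, -0.154], [0.0, 0.0, 0.0, 1.0]] [[286.2487733240343, 0.0, 249.0321114365139], [0.0, 286.2487733240343, 199.249325550923], [0.0, 0.0, 1.0]]
```

Run:
```python
import cv2, numpy as np
s=cv2.imread('pics/scene0.png');t=cv2.imread('pics/top0.png')
a=cv2.resize(s[90:330,150:416],(400,360),interpolation=cv2.INTER_CUBIC);b=cv2.resize(t[120:360,90:357+70],(400,285),interpolation=cv2.INTER_CUBIC)
a=cv2.resize(s,(400,300));b=cv2.resize(t,(400,300))
c=cv2.resize(s[110:320,160:370],(400,300*4//3)[:2])[:300*4//3];d=cv2.resize(t[130:310,100:420],(400,225))
top=np.hstack([a,b]);bot=np.zeros((300,800,3),np.uint8)
bot[:,:400]=cv2.resize(s[120:315,140:400],(400,300),interpolation=cv2.INTER_CUBIC);bot[:,400:]=cv2.resize(t[110:335,110:410],(400,300),interpolation=cv2.INTER_CUBIC)
cv2.imwrite('pics/a.png',np.vstack([top,bot]))
```

```text
(no output)
```

View pics/a.png

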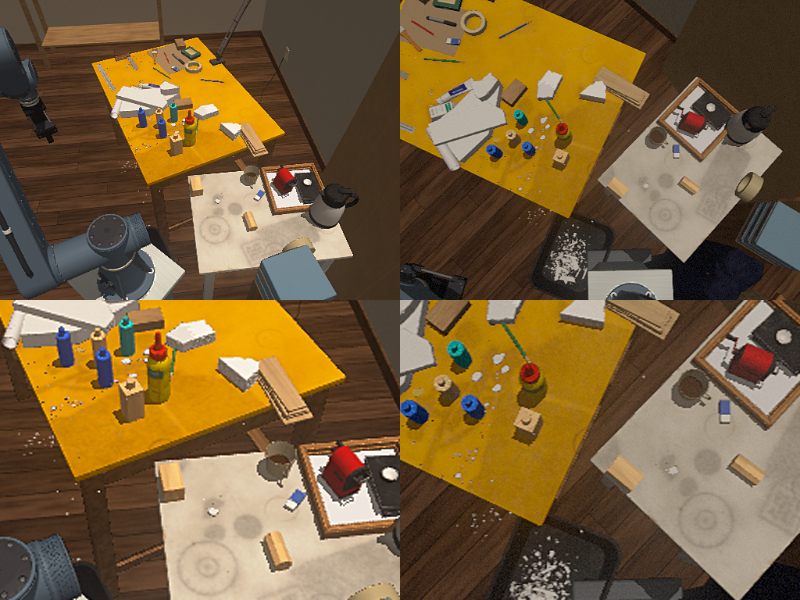

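```bash
cat > h.py <<'E'
from rig import robot, vision, job
import cv2, numpy as np
from scipy.spatial.transform import Rotation as R
def cam(c):
    o=robot.get_obs(); d=vision.camera(c)
    if c=='wrist':
        T=np.eye(4);T[:3,:3]=R.from_quat(o['tool_rot']).as_matrix();T[:3,3]=o['position'];d['cam_to_world']=T@d['hand_eye']
    return d
def ray(d,uv):
    M=d['cam_to_world'];v=M[:3,:3]@np.linalg.solve(d['K'],[uv[0],uv[1],1.]);return M[:3,3],v
def onz(d,uv,z):
    p,v=ray(d,uv);return p+v*(z-p[2])/v[2]
def proj(d,P):
    M=np.linalg.inv(d['cam_to_world']);p=d['K']@(M[:3,:3]@np.asarray(P)+M[:3,3]);return p[:2]/p[2]
def tri(A):
    S=np.zeros((3,3));b=np.zeros(3)
    for d,uv in A:
        p,v=ray(d,uv);v/=np.linalg.norm(v);Q=np.eye(3)-np.outer(v,v);S+=Q;b+=Q@p
    return np.linalg.solve(S,b)
E
python3 - <<'E'
from h import *
ds={}
ms={}
for c in ['scene','top']:
    ds[c]=cam(c)
    for n in ['square_foot','octagon_foot','square_leg','glue_bottle']:
        ms[c,n]=vision.outline_of(c,n)[0]
for n in ['square_foot','octagon_foot','square_leg','glue_bottle']:
    P=tri([(ds[c],ms[c,n]['point'][::-1]) for c in ds]); print(n,np.round(P,3))
    for c in ds:
        m=ms[c,n]['mask'].astype(np.uint8);cn=max(cv2.findContours(m,0,2)[0],key=cv2.contourArea)
        if 'foot' in n:
            q=cv2.approxPolyDP(cv2.convexHull(cn),2.5,True)[:,0]; print(c,[(p.tolist(),np.round(onz(ds[c],p,.046)[:2],3).tolist()) for p in q])
s=ds['scene']['frame'];t=ds['top']['frame']
a=cv2.resize(s[205:275,215:285],(400,400),interpolation=cv2.INTER_CUBIC);b=cv2.resize(t[205:275,245:315],(400,400),interpolation=cv2.INTER_CUBIC)
cv2.imwrite('pics/b.png',np.hstack([a,b])[:,:,::-1])
E
```

```text
square_foot [0.455 0.039 0.027]
scene [([254, 226], [0.495, 0.054]), ([259, 248], [0.434, -0.016]), ([248, 250], [0.405, 0.008]), ([242, 230], [0.456, 0.076]), ([245, 226], [0.476, 0.079])]
top [([273, 227], [0.497, 0.055]), ([291, 240], [0.458, 0.002]), ([283, 252], [0.423, 0.027]), ([264, 238], [0.465, 0.083])]
octagon_foot [ 0.461 -0.24   0.028]
scene [([318, 270], [0.485, -0.215]), ([329, 289], [0.448, -0.279]), ([324, 295], [0.421, -0.277]), ([319, 294], [0.415, -0.264]), ([313, 273], [0.465, -0.209])]
top [([362, 226], [0.496, -0.212]), ([382, 239], [0.456, -0.269]), ([379, 245], [0.438, -0.259]), ([374, 247], [0.432, -0.244]), ([357, 234], [0.472, -0.195])]
square_leg [0.591 0.277 0.026]
glue_bottle [0.658 0.236 0.101]
```

View pics/b.png

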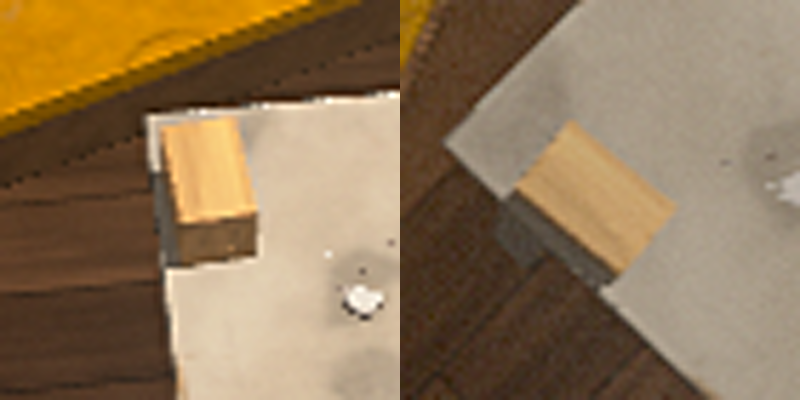

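The square leg (scene 185,222; top 202,203) is the one beside the bottle (168,242). The wooden octagon leg (147,205) is farther left, and the blue and turquoise ones are decoys. The foot to take is therefore the square one (scene 239,249; top 240,278), not the octagon foot (283,320). In the crop its end facing the scene camera looks plain, so I'll check the far end with the wrist camera.

```bash
python3 -m handwheel '[[-0.73,-0.75,0,0.155],[-0.73,-0.75,0,0.155],[-0.73,-0.75,0,0.155],[-0.73,-0.75,0,0.155],[-0.73,-0.75,0,0.155],[-0.73,-0.75,0,0.155],[-0.73,-0.75,0,0.155],[-0.73,-0.75,0,0.155],[-0.73,-0.75,0,0.155],[-0.73,-0.75,0,0.155],[-0.73,-0.75,0,0.155]]' 100 3
python3 - <<'E'
from h import *
o=robot.get_obs();M=R.from_quat(o['tool_rot']).as_matrix();print(M.round(3),(M.T@(np.array([.47,.055,.2])-o['position'])/.3).round(3))
print((np.degrees(np.arctan2(M[1,0],M[0,0]))-54)/360)
E
```

```text
time: 2.07
position: [0.3183, 0.327, 0.2307]
tool_rot: [0.583, 0.812, 0.0, -0.0]
ft_force: [-0.6, -0.1, 0.3]
grip_width: 0.087
grip_force: 0.0
[[-0.32   0.947  0.   ]
 [ 0.947  0.32   0.001]
 [ 0.001  0.    -1.   ]] [-1.021  0.189  0.102]
0.15187154553015628
```

```bash
python3 -m handwheel '[[-1,0.19,0.1,0.152],[-1,0.19,0.1,0.152],[-1,0.19,0.1,0.152],[-1,0.19,0.1,0.152],[-1,0.19,0.1,0.152],[-1,0.19,0.1,0.152],[-1,0.19,0.1,0.152],[-1,0.19,0.1,0.152],[-1,0.19,0.1,0.152],[-1,0.19,0.1,0.152],[-1,0.19,0.1,0.152]]'
python3 - <<'E'
from h import *
d=cam('wrist'); r=vision.outline_of('wrist','square_foot'); print([x['conf'] for x in r],r[0]['point'])
cn=max(cv2.findContours(r[0]['mask'].astype(np.uint8),0,2)[0],key=cv2.contourArea)
q=cv2.approxPolyDP(cv2.convexHull(cn),3,True)[:,0]; print([(p.tolist(),np.round(onz(d,p,.046)[:2],3).tolist(),np.round(onz(d,p,0)[:2],3).tolist()) for p in q])
cv2.imwrite('pics/c.png',cv2.resize(d['frame'],(800,600))[:,:,::-1])
np.savez('w.npz',**{k:d[k] for k in('frame','K','cam_to_world')})
E
```

```text
time: 2.98
position: [0.4671, 0.0622, 0.2003]
tool_rot: [0.891, 0.455, -0.001, -0.001]
ft_force: [0.3, 0.6, 0.5]
grip_width: 0.0871
grip_force: 0.0
[0.83] [200.8, 254.4]
[([245, 167], [0.476, 0.083], [0.47, 0.076]), ([278, 170], [0.503, 0.059], [0.501, 0.049]), ([282, 176], [0.503, 0.051], [0.501, 0.04]), ([274, 237], [0.454, -0.004], [0.445, -0.024]), ([237, 232], [0.423, 0.026], [0.409, 0.011])]
```

View pics/c.png

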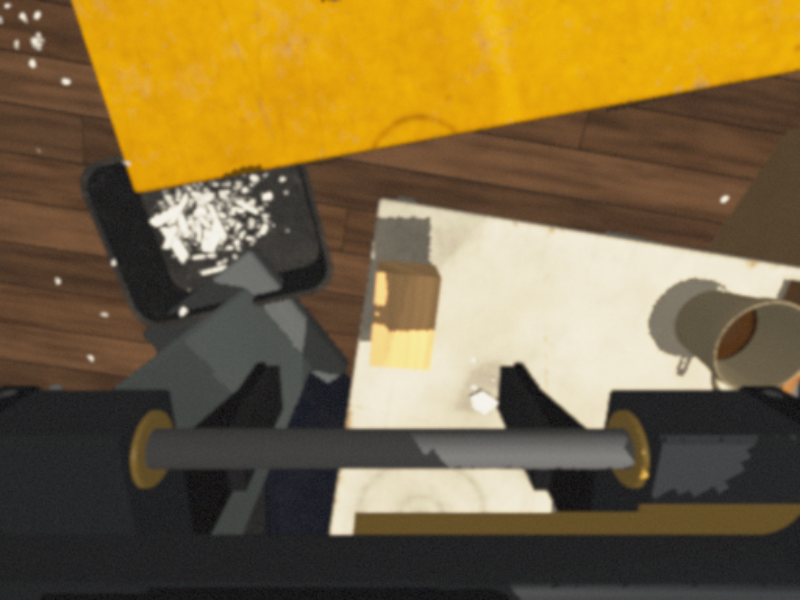

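```bash
python3 -m handwheel '[[0.13,0,0.09,0],[0.27,0,0.17,0],[0.27,0,0.17,0],[0.27,0,0.17,0],[0.27,0,0.17,0]]'
python3 - <<'E'
from h import *
d=cam('wrist'); r=vision.outline_of('wrist','square_foot'); print([x['conf'] for x in r],r[0]['point'])
cn=max(cv2.findContours(r[0]['mask'].astype(np.uint8),0,2)[0],key=cv2.contourArea)
q=cv2.approxPolyDP(cv2.convexHull(cn),3,True)[:,0]; print([(p.tolist(),np.round(onz(d,p,.046)[:2],3).tolist(),np.round(onz(d,p,0)[:2],3).tolist()) for p in q])
r0,c0=np.int32(r[0]['point']);f=d['frame'][max(r0-60,0):r0+60,c0-70:c0+70]
a=cv2.resize(f,(700,600),interpolation=cv2.INTER_CUBIC);a=np.clip(a.astype(float)*1.5,0,255).astype(np.uint8)
cv2.imwrite('pics/d.png',a[:,:,::-1]);print(r0,c0)
E
```

```text
time: 3.5
position: [0.5146, 0.1271, 0.1493]
tool_rot: [0.89, 0.455, -0.001, -0.0]
ft_force: [0.1, -0.5, -0.3]
grip_width: 0.0868
grip_force: 0.0
[0.75] [270.1, 257.2]
[([242, 243], [0.482, 0.096], [0.468, 0.078]), ([279, 246], [0.51, 0.072], [0.501, 0.05]), ([284, 272], [0.498, 0.044], [0.486, 0.017]), ([240, 273], [0.461, 0.07], [0.442, 0.047])]
270 257
```

View pics/d.png

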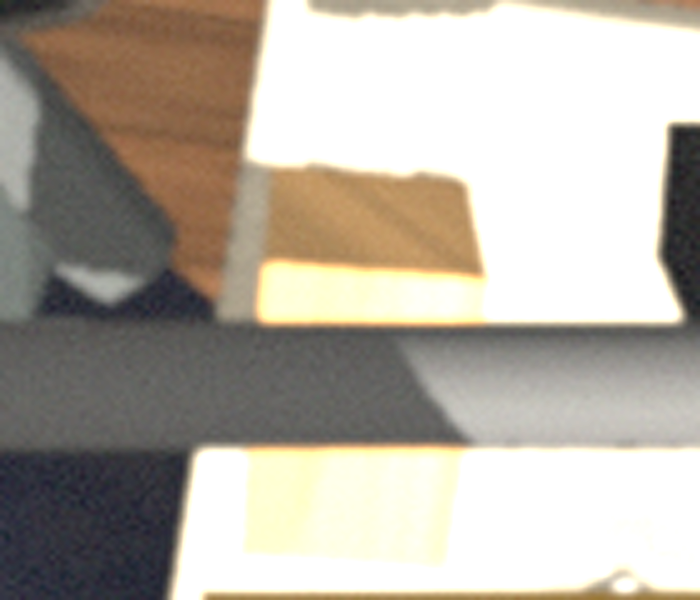

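The far end face (crop 270–480, 175–265) is plain wood grain with no hole. Next I'll check the near end in an enhanced scene crop.

Run:
```python
from h import *
f=np.mean([cam('scene')['frame'].astype(float) for _ in range(6)],0)[232:258,236:266]
a=cv2.resize(np.clip(f*2,0,255).astype(np.uint8),(690,598),interpolation=cv2.INTER_CUBIC)
cv2.imwrite('pics/e.png',a[:,:,::-1])
```

```text
(no output)
```

View pics/e.png

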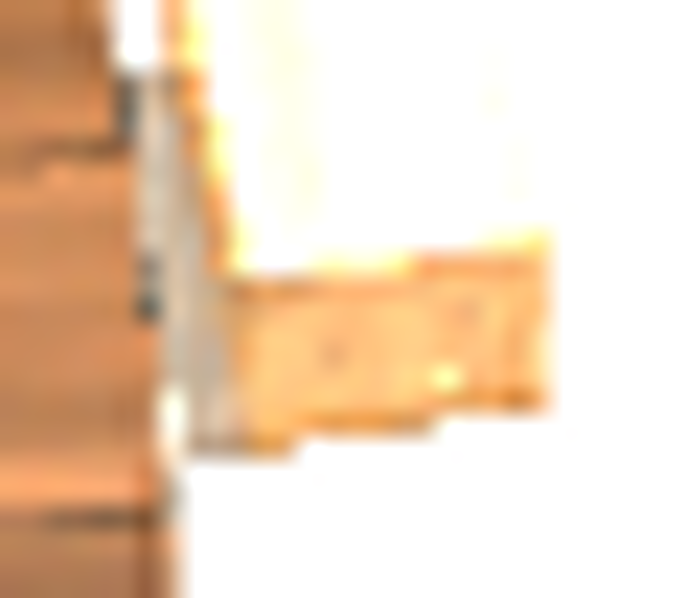

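The near face shows two faint dark spots and a bright one, but not a clear hole. I'll bring the wrist camera round to that end.

```bash
python3 -m handwheel '[[-0.1,0,0,-0.25],[-0.2,0,0,-0.25],[-0.3,0,0,-0.25],[-0.4,0,0,-0.25],[-0.5,0,0,-0.25],[-0.62,0,0,-0.25],[-0.62,0,0,-0.25],[-0.62,0,0,-0.25],[-0.62,0,0,-0.25],[-0.62,0,0,-0.25],[-0.62,0,0,-0.25],[-0.62,0,0,-0.25],[-0.62,0,0,-0.25],[-0.62,0,0,-0.25]]'
python3 -m handwheel '[[0,0,0,-0.243],[0,0,0,-0.243],[0,0,0,-0.243],[0,0,0,-0.243],[0,0,0,-0.243],[0,0,0,-0.243],[0,0,0,-0.243],[0,0,0,-0.243],[0,0,0,-0.243],[0,0,0,-0.243],[0,0,0,-0.243],[0,0,0,-0.243],[0,0,0,-0.243],[0,0,0,-0.243]]'
cat > fit.py <<'E'
from h import *
from scipy.optimize import minimize
D=[]
for c in ['scene','top','wrist']:
    d=cam(c); r=vision.outline_of(c,'square_foot')
    if r: print(c,r[0]['conf'],np.round(r[0]['point'])); D.append((d,r[0]['mask'],c))
def sil(d,p,S=4):
    B=np.array([[a*.036,b*.023,.023+e*.023] for a in(-1,1) for b in(-1,1) for e in(-1,1)]);c,s=np.cos(p[2]),np.sin(p[2])
    W=B@np.array([[c,s,0],[-s,c,0],[0,0,1]])+[p[0],p[1],0]
    h=cv2.convexHull(np.float32([proj(d,w) for w in W])); m=np.zeros((384*S,512*S),np.uint8);cv2.fillConvexPoly(m,np.int32(np.round(h*S+S/2)),1);return m
def cost(p,U):
    t=0
    for d,m,c in U:
        M=cv2.resize(m.astype(np.uint8),None,fx=4,fy=4,interpolation=0);s=sil(d,p)
        t-=(M&s).sum()/(M|s).sum()
    return t
for U in ([x for x in D if x[2]!='wrist'],[x for x in D if x[2]=='wrist'],D):
    if U:
        r=min((minimize(cost,[.46,.042,th],args=(U,),method='Nelder-Mead',options=dict(initial_simplex=np.array([.46,.042,th])+np.array([[0,0,0],[.01,0,0],[0,.01,0],[0,0,.15]]),xatol=1e-4,fatol=1e-4)) for th in(.85,.95)),key=lambda r:r.fun)
        print([x[2] for x in U],r.x.round(4),np.degrees(r.x[2]).round(1),r.fun)
d=cam('wrist');a=np.clip(cv2.resize(d['frame'][190:310,180:340],(800,600),interpolation=cv2.INTER_CUBIC)*1.3,0,255).astype(np.uint8)
cv2.imwrite('pics/f.png',a[:,:,::-1])
E
python3 fit.py
```

```text
time: 5.07
position: [0.4063, -0.0248, 0.1498]
tool_rot: [0.309, 0.951, -0.0, 0.0]
ft_force: [-0.1, 0.1, -0.3]
grip_width: 0.087
grip_force: 0.0
time: 6.23
position: [0.4064, -0.0246, 0.1498]
tool_rot: [-0.432, 0.902, -0.0, 0.0]
ft_force: [-1.2, 0.2, -0.6]
grip_width: 0.0869
grip_force: 0.0
scene 0.81 [244. 250.]
top 0.77 [240. 277.]
wrist 0.77 [256. 243.]
['scene', 'top'] [0.4615 0.0409 0.8309] 47.6 -1.6980514924284487
['wrist'] [0.4608 0.0375 0.8709] 49.9 -0.6596205403175912
['scene', 'top', 'wrist'] [0.4609 0.0389 0.8731] 50.0 -2.315120139509522
```

View pics/f.png

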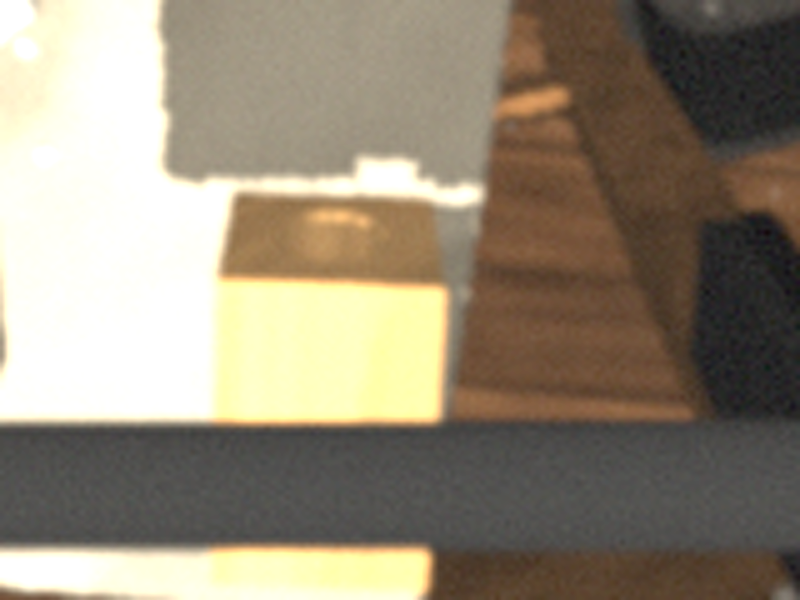

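The hole shows clearly in this near end (crop 340,235), so the near end has to go up. I'll grip lightly close to it so the plain end swings down as I lift.

```bash
python3 -m handwheel '[[-0.1,-0.004,0,0.003],[-0.193,-0.007,0,0.003],[-0.193,-0.007,0.1,0.003],[-0.193,-0.007,0.2,0.003],[-0.193,-0.007,0.3,0.003],[-0.193,-0.007,0.38,0.003],[-0.193,-0.007,0.42,0.003],[-0.193,-0.007,0.45,0.003],[-0.193,-0.007,0.459,0.003],[-0.193,-0.007,0.459,0.003],[-0.193,-0.007,0.459,0.003]]' 100 3
python3 -m handwheel '[[0,0,0,0],[0,0,0,0],[0,0,0,0],[0,0,0,0],[0,0,0,0],[0,0,0,0],[0,0,0,0],[0,0,0,0],[0,0,0,0],[0,0,0,0],[0,0,0,0],[0,0,0,0]]' 0 3
```

```text
time: 7.5
position: [0.4445, 0.0194, 0.0123]
tool_rot: [-0.425, 0.905, -0.0, 0.0]
ft_force: [0.4, 0.2, -0.8]
grip_width: 0.0874
grip_force: 0.0
time: 8.5
position: [0.4443, 0.0194, 0.0119]
tool_rot: [-0.425, 0.905, -0.0, 0.0]
ft_force: [-0.1, -0.2, 2.4]
grip_width: 0.0467
grip_force: 3.0
```

```bash
python3 -m handwheel '[[0,0,-0.02,0],[0,0,-0.04,0],[0,0,-0.06,0],[0,0,-0.08,0],[0,0,-0.1,0],[0,0,-0.13,0],[0,0,-0.16,0],[0,0,-0.19,0],[0,0,-0.22,0],[0,0,-0.25,0],[0,0,-0.28,0],[0,0,-0.31,0],[0,0,-0.34,0],[0,0,-0.38,0],[0,0,-0.42,0],[0,0,-0.42,0],[0,0,-0.42,0],[0,0,-0.42,0],[0,0,-0.42,0]]'
python3 - <<'E'
from h import *
s=cam('scene')['frame'];t=cam('top')['frame'];w=cam('wrist')['frame']
a=cv2.resize(s[170:260,205:295],(400,400),interpolation=cv2.INTER_CUBIC);b=cv2.resize(w[150:350,150:350],(400,400),interpolation=cv2.INTER_CUBIC)
cv2.imwrite('pics/g.png',np.hstack([a,b])[:,:,::-1])
E
```

```text
time: 10.08
position: [0.4435, 0.0196, 0.1374]
tool_rot: [-0.425, 0.905, 0.0, -0.001]
ft_force: [-0.7, -0.0, -0.6]
grip_width: 0.0458
grip_force: 3.0
```

View pics/g.png

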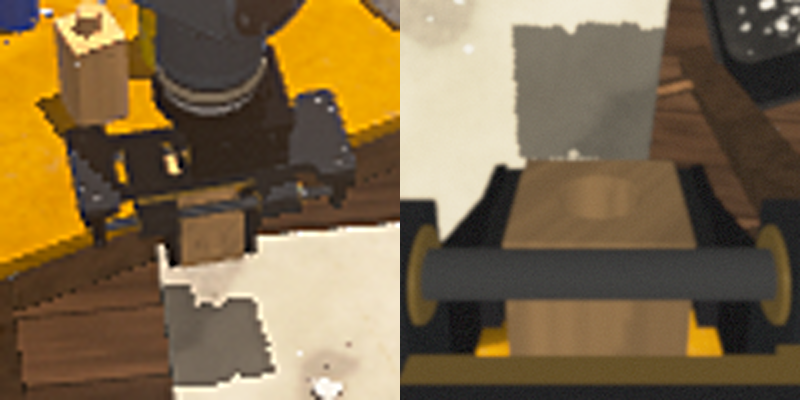

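The foot is lifted but the light grip holds it horizontal, because the end face with the hole still looks strongly foreshortened. The tool can't tilt, so I'll regrip at the middle and press the hole end onto the white table's edge, with the plain end overhanging, to turn it up. That needs the table edges measured first.

Run:
```python
from h import *
d=cam('top');f=d['frame'].astype(int)
hsv=cv2.cvtColor(d['frame'],cv2.COLOR_RGB2HSV)
white=((hsv[...,1]<70)&(hsv[...,2]>120)).astype(np.uint8)
yel=((hsv[...,0]>17)&(hsv[...,0]<32)&(hsv[...,1]>190)&(hsv[...,2]>110)).astype(np.uint8)
# white far edge: for columns 262..300 first row white (going down)
P=[]
for c in range(262,330,4):
    col=np.where(white[150:260,c])[0]
    if len(col): P.append((c,150+col[0]))
print('far',[ (p,onz(d,p,0)[:2].round(3).tolist()) for p in P])
P=[]
for r in range(232,300,6):
    row=np.where(white[r,240:420])[0]
    if len(row):P.append((240+row[0],r))
print('left',[ (p,onz(d,p,0)[:2].round(3).tolist()) for p in P])
P=[]
for c in range(225,290,5):
    col=np.where(yel[:240,c])[0]
    if len(col):P.append((c,col[-1]))
print('yel',[ (p,onz(d,p,0)[:2].round(3).tolist()) for p in P])
```

```text
far [((262, np.int64(219)), [0.528, 0.086]), ((266, np.int64(215)), [0.541, 0.074]), ((270, np.int64(211)), [0.553, 0.061]), ((274, np.int64(207)), [0.565, 0.048]), ((278, np.int64(203)), [0.578, 0.035]), ((282, np.int64(199)), [0.59, 0.022]), ((286, np.int64(194)), [0.606, 0.009]), ((290, np.int64(190)), [0.618, -0.004]), ((294, np.int64(186)), [0.631, -0.017]), ((298, np.int64(182)), [0.644, -0.03]), ((302, np.int64(178)), [0.656, -0.043]), ((306, np.int64(174)), [0.669, -0.056]), ((310, np.int64(170)), [0.682, -0.069]), ((314, np.int64(165)), [0.698, -0.083]), ((318, np.int64(163)), [0.704, -0.096]), ((322, np.int64(157)), [0.724, -0.109]), ((326, np.int64(153)), [0.737, -0.123])]
left [((np.int64(255), 232), [0.488, 0.109]), ((np.int64(261), 238), [0.469, 0.091]), ((np.int64(331), 244), [0.447, -0.124]), ((np.int64(331), 250), [0.428, -0.124]), ((np.int64(313), 256), [0.411, -0.067]), ((np.int64(331), 262), [0.392, -0.122]), ((np.int64(331), 268), [0.374, -0.121]), ((np.int64(330), 274), [0.356, -0.117]), ((np.int64(329), 280), [0.338, -0.113]), ((np.int64(329), 286), [0.32, -0.112]), ((np.int64(337), 292), [0.302, -0.136]), ((np.int64(337), 298), [0.284, -0.135])]
yel [((225, np.int64(239)), [0.468, 0.202]), ((230, np.int64(239)), [0.468, 0.186]), ((235, np.int64(238)), [0.471, 0.171]), ((240, np.int64(227)), [0.504, 0.155]), ((245, np.int64(216)), [0.539, 0.139]), ((250, np.int64(205)), [0.573, 0.123]), ((255, np.int64(196)), [0.601, 0.107]), ((260, np.int64(185)), [0.636, 0.09]), ((265, np.int64(174)), [0.671, 0.074]), ((270, np.int64(164)), [0.704, 0.057]), ((275, np.int64(152)), [0.743, 0.04]), ((280, np.int64(142)), [0.776, 0.023]), ((285, np.int64(132)), [0.809, 0.006])]
```

```bash
python3 -m handwheel '[[0,0,0.08,0],[0,0,0.16,0],[0,0,0.24,0],[0,0,0.31,0],[0,0,0.36,0],[0,0,0.39,0],[0,0,0.41,0],[0,0,0.42,0],[0,0,0.42,0],[0,0,0.42,0]]'
python3 -m handwheel '[[0,0,0,0],[0,0,0,0],[0,0,0,0],[0,0,0,0],[0,0,0,0],[-0.03,0,0,0],[-0.06,0,0,0],[-0.097,0,0,0],[-0.097,0,0,0],[-0.097,0,0,0]]' 85
python3 -m handwheel '[[0,0,0,0],[0,0,0,0],[0,0,0,0],[0,0,0,0],[0,0,0,0],[0,0,0,0],[0,0,0,0],[0,0,0,0],[0,0,0,0],[0,0,0,0]]' 0 4
python3 -m handwheel '[[0,0,-0.04,0],[0,0,-0.08,0],[0,0,-0.12,0],[0,0,-0.18,0],[0,0,-0.24,0],[0,0,-0.3,0],[0,0,-0.33,0.014],[0,0,-0.33,0.014],[0,0,-0.33,0.014]]'
python3 - <<'E'
from h import *
o=robot.get_obs();M=R.from_quat(o['tool_rot']).as_matrix()
y=np.degrees(np.arctan2(M[1,0],M[0,0]));print('yaw',y,(y-225)/360)
E0=np.array([.5895,.0235]);n=np.array([1,1])/2**.5
d=cam('wrist');r=vision.outline_of('wrist','square_foot');print([ (x['conf'],x['point']) for x in r])
for a in (.026,):
    for z in (.11,.04):
        P=np.r_[E0+a*n,z];print(P,(M.T@(P-o['position'])/.3).round(3))
E
```

```text
time: 11.12
position: [0.4446, 0.0194, 0.0123]
tool_rot: [-0.425, 0.905, -0.0, 0.001]
ft_force: [1.0, 0.5, -1.1]
grip_width: 0.0459
grip_force: 3.0
time: 11.95
position: [0.4635, 0.0427, 0.0118]
tool_rot: [-0.426, 0.905, -0.0, 0.0]
ft_force: [-0.2, -0.9, -0.3]
grip_width: 0.0738
grip_force: 0.0
time: 12.78
position: [0.4626, 0.0419, 0.0118]
tool_rot: [-0.425, 0.905, 0.0, -0.0]
ft_force: [-0.3, -0.9, -0.3]
grip_width: 0.046
grip_force: 4.0
time: 13.53
position: [0.4627, 0.042, 0.111]
tool_rot: [-0.386, 0.923, -0.0, 0.0]
ft_force: [-0.5, -0.8, -1.1]
grip_width: 0.046
grip_force: 4.0
yaw -134.61731117865892 -0.9989369754962749
[(0.56, [243.0, 247.4])]
[0.60788478 0.04188478 0.11      ] [-0.34  -0.345  0.004]
[0.60788478 0.04188478 0.04      ] [-0.34  -0.345  0.237]
```

```bash
python3 -m handwheel '[[-0.08,-0.08,0,0.001],[-0.16,-0.16,0,0.001],[-0.24,-0.24,0,0.001],[-0.3,-0.3,0,0.001],[-0.34,-0.345,0,0.001],[-0.34,-0.345,0.1,0.001],[-0.34,-0.345,0.2,0.001],[-0.34,-0.345,0.27,0.001],[-0.34,-0.345,0.31,0.001],[-0.34,-0.345,0.31,0.001]]'
python3 -m handwheel '[[0,0,0.01,0],[0,0,0.02,0],[0,0,0.03,0],[0,0,0.04,0],[0,0,0.05,0],[0,0,0.06,0]]'
python3 -m handwheel '[[0,0,0.01,0],[0,0,0.02,0],[0,0,0.03,0],[0,0,0.03,0]]'
python3 - <<'E'
from h import *
s=cam('scene')['frame'];w=cam('wrist')['frame']
d=cam('scene');u=np.int32(proj(d,[.608,.042,.02]));print(u)
a=cv2.resize(s[u[1]-50:u[1]+50,u[0]-50:u[0]+50],(400,400),interpolation=cv2.INTER_CUBIC);b=cv2.resize(w[150:350,150:350],(400,400),interpolation=cv2.INTER_CUBIC)
cv2.imwrite('pics/h.png',np.hstack([a,b])[:,:,::-1])
E
```

```text
time: 14.47
position: [0.6049, 0.0418, 0.0138]
tool_rot: [-0.382, 0.924, 0.002, -0.004]
ft_force: [-0.6, -0.4, -0.7]
grip_width: 0.046
grip_force: 4.0
time: 14.97
position: [0.6095, 0.0418, 0.001]
tool_rot: [-0.382, 0.924, -0.001, 0.002]
ft_force: [1.7, 1.9, 2.5]
grip_width: 0.0458
grip_force: 4.0
time: 15.3
position: [0.6087, 0.0412, -0.0097]
tool_rot: [-0.382, 0.924, -0.0, 0.001]
ft_force: [2.3, 1.6, 1.3]
grip_width: 0.046
grip_force: 4.0
[275 212]
```

View pics/h.png

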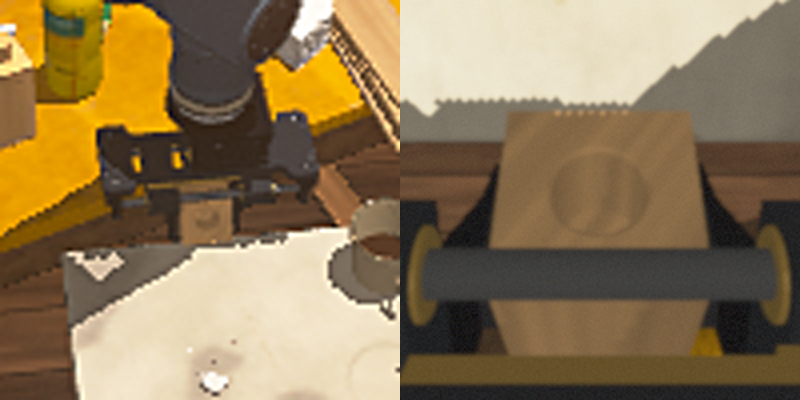

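```bash
python3 -m handwheel '[[0,0,0.01,0],[0,0,0.02,0],[0,0,0.03,0],[0,0,0.04,0],[0,0,0.045,0],[0.005,0,0.045,0],[0.01,0,0.045,0],[0.015,0,0.045,0],[0.015,0,0.045,0]]'
python3 - <<'E'
from h import *
d=cam('wrist');r=vision.outline_of('wrist','square_foot');print([(x['conf'],x['point']) for x in r])
f=d['frame'][150:350,150:350]
g=cv2.cvtColor(f,cv2.COLOR_RGB2GRAY).astype(float)
s=cam('scene')['frame']
a=cv2.resize(s[162:262,225:325],(400,400),interpolation=cv2.INTER_CUBIC);b=cv2.resize(f,(400,400),interpolation=cv2.INTER_CUBIC)
cv2.imwrite('pics/i.png',np.hstack([a,b])[:,:,::-1])
# top edge row of the bar end face vs table
print(np.round(g[40:130:4,75].tolist()))
E
```

```text
time: 16.2
position: [0.605, 0.039, -0.0229]
tool_rot: [-0.382, 0.924, 0.0, 0.001]
ft_force: [3.6, 3.7, -0.8]
grip_width: 0.0462
grip_force: 4.0
[]
[225. 225. 224. 227. 224. 176. 117. 116. 115. 118. 118. 117. 113. 114.
 114. 114. 113. 111. 113. 116. 115.  72.  57.]
```

```bash
python3 -m handwheel '[[-0.02,0,0,0],[-0.02,0,-0.1,0],[-0.02,0,-0.2,0],[-0.02,0,-0.29,0],[0.06,0.05,-0.29,0],[0.14,0.09,-0.29,0],[0.2,0.13,-0.29,0],[0.23,0.13,-0.29,0],[0.23,0.13,-0.29,0],[0.23,0.13,-0.29,0]]'
python3 -m handwheel '[[0,0,0.05,0],[0,0,0.1,0],[0,0,0.12,0],[0,0,0.13,0],[0,0,0.14,0],[0,0,0.14,0]]'
python3 - <<'E'
from h import *
f=cam('wrist')['frame'][150:350,150:350];d=cam('scene');s=d['frame'];u=np.int32(proj(d,[.52,.01,.03]))
a=cv2.resize(s[u[1]-40:u[1]+40,u[0]-40:u[0]+40],(400,400),interpolation=cv2.INTER_CUBIC);b=cv2.resize(f,(400,400),interpolation=cv2.INTER_CUBIC)
cv2.imwrite('pics/j.png',np.hstack([a,b])[:,:,::-1])
E
```

```text
time: 17.18
position: [0.5292, 0.0167, 0.0643]
tool_rot: [-0.382, 0.924, -0.0, 0.0]
ft_force: [0.2, 0.1, -1.8]
grip_width: 0.0454
grip_force: 4.0
time: 17.68
position: [0.5292, 0.0173, 0.0224]
tool_rot: [-0.382, 0.924, -0.0, 0.0]
ft_force: [0.1, 0.1, -0.3]
grip_width: 0.046
grip_force: 4.0
```

View pics/j.png

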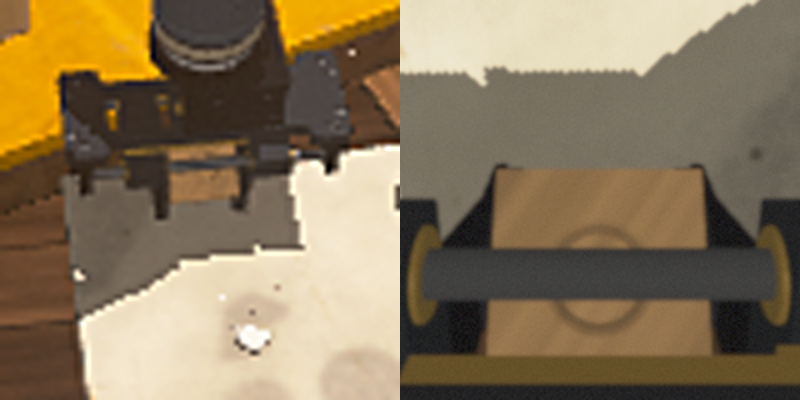

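The hole now faces up (crop right, 600,275) and the foot is almost upright. I'll press its base lightly on the table to square it, then grip firmly.

```bash
python3 -m handwheel '[[0,0,0.005,0],[0,0,0.01,0],[0,0,0.015,0],[0,0,0.015,0]]'
python3 -m handwheel '[[0,0,0.005,0],[0,0,0.01,0],[0,0,0.01,0]]'
```

```text
time: 18.12
position: [0.529, 0.017, 0.0186]
tool_rot: [-0.382, 0.924, -0.001, 0.001]
ft_force: [-1.1, -1.8, 4.0]
grip_width: 0.0461
grip_force: 4.0
time: 18.37
position: [0.529, 0.017, 0.0155]
tool_rot: [-0.382, 0.924, -0.001, 0.001]
ft_force: [-1.2, -0.5, 4.3]
grip_width: 0.0458
grip_force: 4.0
```

```bash
python3 -m handwheel '[[0,0,0,0],[0,0,0,0],[0,0,0,0],[0,0,0,0],[0,0,-0.01,0],[0,0,-0.02,0],[0,0,-0.02,0],[0,0,-0.02,0]]' 75 25
python3 -m handwheel '[[0,0,0,0],[0,0,0,0],[0,0,0,0],[0,0,0,0],[0,0,0,0],[0,0,0,0],[0,0,0,0],[0,0,0,0],[0,0,0,0],[0,0,0,0],[0,0,0,0]]' 0 25
python3 -m handwheel '[[0,0,-0.1,0],[0,0,-0.2,0],[0,0,-0.3,0],[0,0,-0.4,0],[0,0,-0.5,0],[0,0,-0.6,0],[0,0,-0.72,0],[0,0,-0.72,0],[0,0,-0.72,0]]'
python3 - <<'E'
from h import *
o=robot.get_obs();M=R.from_quat(o['tool_rot']).as_matrix();print(o['q'].round(2))
# leg position from fresh views: peg top/outline centroid at mid height
A=[]
for n in ['square_leg','glue_bottle']:
    A=[]
    for c in ['scene','top']:
        d=cam(c);r=vision.outline_of(c,n)[0];A.append((d,r['point'][::-1]));ys,xs=np.where(r['mask']);print(n,c,r['conf'],r['point'],xs.min(),xs.max(),ys.min(),ys.max(),[onz(d,r['point'][::-1],z)[:2].round(3).tolist() for z in(.05,.1)])
    print(tri(A).round(3))
for P in ([.52,.19,.235],):print((M.T@(np.array(P)-o['position'])/.3).round(3))
E
```

```text
time: 19.03
position: [0.5286, 0.0173, 0.0212]
tool_rot: [-0.382, 0.924, -0.0, 0.0]
ft_force: [-0.4, -0.0, 0.5]
grip_width: 0.0653
grip_force: 0.0
time: 19.95
position: [0.5284, 0.0173, 0.0208]
tool_rot: [-0.382, 0.924, -0.0, 0.0]
ft_force: [0.2, 0.1, -1.2]
grip_width: 0.0456
grip_force: 25.0
time: 20.7
position: [0.5294, 0.0172, 0.2389]
tool_rot: [-0.382, 0.924, -0.001, 0.002]
ft_force: [-1.3, 0.7, -3.0]
grip_width: 0.0458
grip_force: 25.0
[-0.18  0.39  1.66  0.    1.08 -2.53]
square_leg scene 0.96 [187.2, 226.1] 217 233 170 198 [[0.57, 0.247], [0.537, 0.215]]
square_leg top 0.56 [198.3, 202.7] 195 216 190 213 [[0.588, 0.265], [0.579, 0.26]]
[0.594 0.269 0.015]Traceback (most recent call last):
  File "<stdin>", line 8, in <module>
IndexError: list index out of range
```

```bash
python3 -m handwheel '[[-0.03,0.05,0,0],[-0.08,0.12,0,0],[-0.13,0.2,0,0],[-0.18,0.27,0,0],[-0.22,0.33,0,0],[-0.25,0.38,0,0],[-0.27,0.4,0,0],[-0.27,0.4,0,0],[-0.27,0.4,0,0],[-0.27,0.4,0,0],[-0.27,0.4,0,0],[-0.27,0.4,0,0],[-0.27,0.4,0,0],[-0.27,0.4,0,0]]'
python3 - <<'E'
from h import *
d=cam('scene');s=d['frame'];f=cam('wrist')['frame'][150:350,150:350];u=np.int32(proj(d,[.55,.2,.18]));print(u)
A=[]
for c in ['scene','top']:
    dd=cam(c);r=vision.look_for(c,'square_leg');print([(x['conf'],x['point']) for x in r])
    if r:A.append((dd,r[0]['point'][::-1]))
print(tri(A).round(3) if len(A)>1 else '')
a=cv2.resize(s[max(u[1]-60,0):u[1]+60,u[0]-60:u[0]+60],(400,400),interpolation=cv2.INTER_CUBIC);b=cv2.resize(f,(400,400),interpolation=cv2.INTER_CUBIC)
cv2.imwrite('pics/k.png',np.hstack([a,b])[:,:,::-1])
E
```

```text
time: 22.17
position: [0.5012, 0.1589, 0.2369]
tool_rot: [-0.382, 0.924, -0.0, -0.0]
ft_force: [-0.5, 0.5, -1.7]
grip_width: 0.0458
grip_force: 25.0
[230 171]
[(0.71, [191.5, 222.9])]
[(0.67, [231.5, 246.0])]
[0.461 0.142 0.197]
```

View pics/k.png

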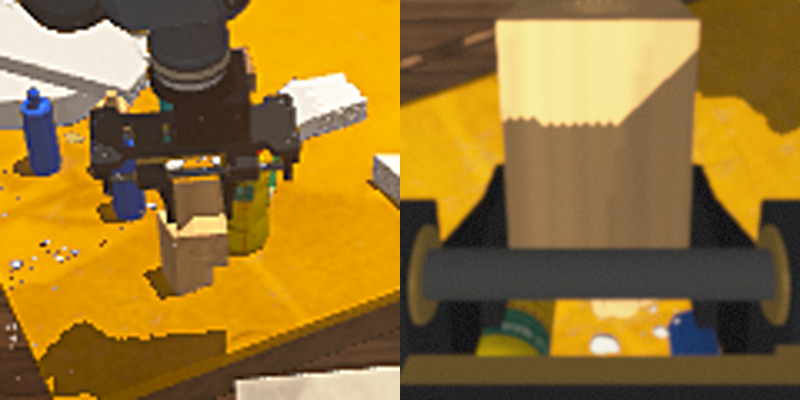

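The wrist view shows a long side face (crop 500–700, 20–250) with no hole. The foot was only about 60° up when I released it, so it tipped back flat with the hole end toward tool +x. It is now held about 26 mm off centre. It slid in the fingers because the lever at the edge was too short. I'll set it down, regrip at the centre and repeat with a longer lever. First I'll measure its place in the gripper.

Run:
```python
from h import *
d=cam('wrist');o=robot.get_obs();g=cv2.GaussianBlur(cv2.cvtColor(d['frame'],cv2.COLOR_RGB2GRAY),(3,3),0).astype(int)
for c in (230,249,268): print(c,[(r,int(g[r,c])) for r in range(128,180,2)])
H=d['hand_eye']
def x_at(row,zt): # tool x of point in the symmetry plane at tool z=zt
    v=H[:3,:3]@np.linalg.solve(d['K'],[249,row,1]);p=H[:3,3];t=(zt-p[2])/v[2];return (p+t*v).round(4)
for row in (140,146,152,156,160,164): print(row,x_at(row,-.011-.014),x_at(row,-.011+.032))
```

```text
230 [(128, 104), (130, 104), (132, 106), (134, 111), (136, 111), (138, 114), (140, 116), (142, 117), (144, 117), (146, 110), (148, 98), (150, 98), (152, 102), (154, 100), (156, 99), (158, 112), (160, 189), (162, 229), (164, 230), (166, 230), (168, 230), (170, 230), (172, 229), (174, 230), (176, 230), (178, 230)]
249 [(128, 68), (130, 69), (132, 73), (134, 91), (136, 93), (138, 91), (140, 90), (142, 88), (144, 84), (146, 104), (148, 107), (150, 116), (152, 120), (154, 120), (156, 111), (158, 110), (160, 186), (162, 227), (164, 228), (166, 228), (168, 228), (170, 228), (172, 228), (174, 228), (176, 228), (178, 228)]
268 [(128, 63), (130, 63), (132, 68), (134, 80), (136, 80), (138, 92), (140, 116), (142, 99), (144, 72), (146, 80), (148, 94), (150, 101), (152, 103), (154, 101), (156, 100), (158, 116), (160, 189), (162, 223), (164, 224), (166, 224), (168, 224), (170, 224), (172, 223), (174, 223), (176, 223), (178, 222)]
140 [ 0.0703  0.0004 -0.025 ] [0.0657 0.0004 0.021 ]
146 [ 0.0677  0.0004 -0.025 ] [0.0621 0.0004 0.021 ]
152 [ 0.065   0.0004 -0.025 ] [0.0585 0.0004 0.021 ]
156 [ 0.0632  0.0004 -0.025 ] [0.0561 0.0004 0.021 ]
160 [ 0.0614  0.0004 -0.025 ] [0.0536 0.0004 0.021 ]
164 [ 0.0595  0.0004 -0.025 ] [0.0512 0.0004 0.021 ]
```

```bash
python3 -m handwheel '[[0.07,-0.1,0,0],[0.14,-0.2,0,0],[0.21,-0.3,0,0],[0.27,-0.4,0,0],[0.27,-0.4,0.1,0],[0.27,-0.4,0.22,0],[0.27,-0.4,0.34,0],[0.27,-0.4,0.46,0],[0.27,-0.4,0.57,0],[0.27,-0.4,0.65,0],[0.27,-0.4,0.69,0],[0.27,-0.4,0.71,0],[0.27,-0.4,0.72,0],[0.27,-0.4,0.72,0],[0.27,-0.4,0.72,0]]'
python3 -m handwheel '[[0,0,0,0],[0,0,0,0],[0,0,0,0],[0,0,0,0],[0,0,0.015,0],[0,0,0.03,0],[0.025,0,0.03,0],[0.05,0,0.03,0],[0.072,0,0.03,0],[0.072,0,0.03,0],[0.072,0,0.03,0]]' 80
python3 -m handwheel '[[0,0,0,0],[0,0,0,0],[0,0,0,0],[0,0,0,0],[0,0,0,0],[0,0,0,0],[0,0,0,0],[0,0,0,0],[0,0,0,0]]' 0 5
python3 -m handwheel '[[0,0,-0.05,0],[0,0,-0.11,0],[0,0,-0.16,0],[0,0,-0.2,0],[0,0,-0.2,0],[0,0,-0.2,0]]'
python3 - <<'E'
from h import *
o=robot.get_obs();M=R.from_quat(o['tool_rot']).as_matrix();d=cam('wrist');g=cv2.GaussianBlur(cv2.cvtColor(d['frame'],cv2.COLOR_RGB2GRAY),(3,3),0).astype(int)
for c in (230,249,268): print(c,[(r,int(g[r,c])) for r in range(176,276,4)])
E0=np.array([.5895,.0235]);n=np.array([1,1])/2**.5
P=np.r_[E0+.033*n,.025];print(P,(M.T@(P-o['position'])/.3).round(3))
E
```

```text
time: 23.77
position: [0.5294, 0.0172, 0.0217]
tool_rot: [-0.382, 0.924, -0.001, 0.001]
ft_force: [0.5, -0.1, -1.7]
grip_width: 0.0459
grip_force: 25.0
time: 24.68
position: [0.5125, 0.0015, 0.0119]
tool_rot: [-0.381, 0.924, 0.0, -0.0]
ft_force: [-0.2, 1.0, -0.9]
grip_width: 0.0695
grip_force: 0.0
time: 25.43
position: [0.5133, 0.0021, 0.0119]
tool_rot: [-0.382, 0.924, -0.0, 0.0]
ft_force: [0.6, -0.1, 0.6]
grip_width: 0.046
grip_force: 5.0
time: 25.93
position: [0.5131, 0.002, 0.0721]
tool_rot: [-0.382, 0.924, -0.0, 0.0]
ft_force: [0.1, 0.3, -1.1]
grip_width: 0.0458
grip_force: 5.0
230 [(176, 111), (180, 111), (184, 111), (188, 97), (192, 95), (196, 102), (200, 99), (204, 98), (208, 100), (212, 143), (216, 225), (220, 129), (224, 123), (228, 123), (232, 122), (236, 123), (240, 123), (244, 124), (248, 124), (252, 124), (256, 123), (260, 124), (264, 123), (268, 125), (272, 118)]
249 [(176, 112), (180, 113), (184, 112), (188, 100), (192, 124), (196, 121), (200, 121), (204, 117), (208, 97), (212, 143), (216, 221), (220, 123), (224, 120), (228, 121), (232, 120), (236, 120), (240, 120), (244, 122), (248, 121), (252, 121), (256, 121), (260, 121), (264, 120), (268, 121), (272, 116)]
268 [(176, 115), (180, 114), (184, 113), (188, 99), (192, 100), (196, 105), (200, 102), (204, 100), (208, 101), (212, 104), (216, 118), (220, 116), (224, 116), (228, 117), (232, 116), (236, 114), (240, 109), (244, 108), (248, 109), (252, 108), (256, 108), (260, 107), (264, 106), (268, 105), (272, 102)]
[0.61283452 0.04683452 0.025     ] [-0.341 -0.129  0.157]
```

```bash
python3 -m handwheel '[[-0.1,-0.04,0,0],[-0.2,-0.08,0,0],[-0.3,-0.12,0,0],[-0.341,-0.129,0,0],[-0.341,-0.129,0.08,0],[-0.341,-0.129,0.157,0],[-0.341,-0.129,0.18,0],[-0.341,-0.129,0.2,0]]'
python3 -m handwheel '[[0,0,0.02,0],[0,0,0.04,0],[0,0,0.06,0],[0,0,0.08,0],[0,0,0.1,0],[0,0,0.12,0]]'
python3 -m handwheel '[[0,0,0.015,0],[0,0,0.03,0],[0,0,0.042,0],[0,0,0.042,0]]'
python3 -m handwheel '[[0.008,0,0,0],[0.016,0,0,0],[0.024,0,0,0],[0.03,0,0,0],[0.03,0,0,0]]'
python3 - <<'E'
from h import *
d=cam('wrist');g=cv2.GaussianBlur(cv2.cvtColor(d['frame'],cv2.COLOR_RGB2GRAY),(3,3),0).astype(int)
for c in (215,230,249,268): print(c,[(r,int(g[r,c])) for r in range(160,276,4)])
for r in (225,240,255,265): print(r,[int(v) for v in g[r,180:320:3]])
E
```

```text
time: 26.65
position: [0.6107, 0.0474, 0.0094]
tool_rot: [-0.382, 0.924, 0.002, -0.002]
ft_force: [-0.3, 3.1, 1.4]
grip_width: 0.0463
grip_force: 5.0
time: 27.15
position: [0.613, 0.0467, -0.0235]
tool_rot: [-0.382, 0.924, -0.0, 0.0]
ft_force: [-2.2, 2.2, 7.7]
grip_width: 0.0462
grip_force: 5.0
time: 27.48
position: [0.6128, 0.0465, -0.0366]
tool_rot: [-0.382, 0.924, -0.0, -0.0]
ft_force: [-0.8, 1.9, 3.2]
grip_width: 0.0462
grip_force: 5.0
time: 27.9
position: [0.6076, 0.0398, -0.0365]
tool_rot: [-0.382, 0.924, -0.001, 0.001]
ft_force: [3.3, 2.1, 0.4]
grip_width: 0.0459
grip_force: 5.0
215 [(160, 215), (164, 216), (168, 217), (172, 219), (176, 218), (180, 216), (184, 218), (188, 218), (192, 216), (196, 219), (200, 221), (204, 220), (208, 219), (212, 219), (216, 209), (220, 111), (224, 112), (228, 112), (232, 112), (236, 112), (240, 113), (244, 110), (248, 106), (252, 104), (256, 106), (260, 105), (264, 105), (268, 104), (272, 100)]
230 [(160, 215), (164, 214), (168, 218), (172, 217), (176, 217), (180, 217), (184, 218), (188, 218), (192, 216), (196, 218), (200, 217), (204, 219), (208,
[... 1142 characters left out ...]
240 [113, 112, 112, 112, 104, 99, 97, 99, 102, 107, 112, 112, 113, 108, 106, 105, 106, 105, 105, 105, 105, 106, 107, 107, 108, 112, 115, 114, 113, 113, 111, 109, 109, 107, 109, 113, 114, 112, 111, 108, 111, 113, 112, 108, 111, 110, 110]
255 [74, 62, 30, 50, 101, 107, 111, 112, 111, 110, 106, 105, 105, 105, 105, 103, 104, 106, 107, 108, 108, 110, 113, 115, 113, 112, 111, 110, 110, 109, 106, 111, 114, 112, 111, 109, 109, 111, 113, 113, 110, 107, 107, 57, 31, 66, 77]
265 [22, 23, 20, 81, 112, 112, 111, 107, 105, 106, 105, 105, 104, 104, 104, 106, 106, 108, 109, 110, 113, 112, 107, 104, 104, 106, 109, 108, 107, 111, 114, 114, 111, 109, 109, 113, 113, 114, 111, 108, 108, 109, 111, 85, 24, 20, 25]
```

```bash
cat > tilt.py <<'E'
from h import *
d=cam('wrist');hsv=cv2.cvtColor(cv2.GaussianBlur(d['frame'],(3,3),0),cv2.COLOR_RGB2HSV).astype(int);H=d['hand_eye'];K=d['K']
S=hsv[...,1]
print('col249 sat',[(r,int(S[r,249])) for r in range(190,276,3)])
wood=(S>75)&(hsv[...,2]>70)&(hsv[...,0]>8)&(hsv[...,0]<26)
pts=[]
for r in range(205,273,4):
    w=np.where(wood[r,180:325])[0]
    if len(w)>80:
        L,Rr=180+w[0],180+w[-1]+1
        z=K[0,0]*.046/(Rr-L); v=H[:3,:3]@(np.linalg.solve(K,[(L+Rr)/2,r,1])*z)+H[:3,3]
        pts.append([r,L,Rr,v[0]*1e3,(-v[2]-.011)*1e3])   # tool x, height above grasp, mm
P=np.array(pts);print(P.round(1).tolist())
E
python3 tilt.py
```

```text
col249 sat [(190, 44), (193, 45), (196, 46), (199, 47), (202, 48), (205, 47), (208, 45), (211, 43), (214, 42), (217, 48), (220, 46), (223, 47), (226, 47), (229, 49), (232, 51), (235, 102), (238, 124), (241, 123), (244, 124), (247, 123), (250, 124), (253, 125), (256, 125), (259, 124), (262, 123), (265, 122), (268, 123), (271, 122), (274, 84)]
[[237.0, 192.0, 307.0, 34.5, 38.2], [241.0, 192.0, 308.0, 33.4, 39.6], [245.0, 181.0, 323.0, 41.3, 58.9], [249.0, 180.0, 325.0, 40.9, 61.0], [253.0, 180.0, 325.0, 39.7, 61.4], [257.0, 180.0, 325.0, 38.5, 61.7], [261.0, 189.0, 325.0, 34.3, 56.8], [265.0, 189.0, 325.0, 33.0, 57.2], [269.0, 188.0, 311.0, 26.2, 48.6]]
```

The foot is only about 50–55° up and has slid up in the fingers. I'll get a longer lever by lowering further, so the edge bears near the hole-end corner, and then pushing inward.

```bash
python3 -m handwheel '[[-0.015,0,0,0],[-0.027,0,0.01,0],[-0.027,0,0.02,0],[-0.027,0,0.035,0],[-0.027,0,0.035,0]]' 0 3
python3 -m handwheel '[[0.01,0,0,0],[0.02,0,0,0],[0.03,0,0,0],[0.04,0,0,0],[0.05,0,0,0],[0.055,0,0,0],[0.055,0,0,0]]'
cat > tilt.py <<'E'
from h import *
d=cam('wrist');hsv=cv2.cvtColor(cv2.GaussianBlur(d['frame'],(3,3),0),cv2.COLOR_RGB2HSV).astype(int);H=d['hand_eye'];K=d['K']
wood=(hsv[...,1]>75)&(hsv[...,2]>60)&(hsv[...,0]>8)&(hsv[...,0]<26)
g=cv2.cvtColor(cv2.GaussianBlur(d['frame'],(3,3),0),cv2.COLOR_RGB2GRAY).astype(int)
print('col249',[(r,int(g[r,249]),int(hsv[r,249,1])) for r in range(170,340,4)])
for r in list(range(200,274,4))+list(range(298,334,5)):
    w=wood[r];L=R_=249
    if not w[240:258].all(): continue
    while w[L-1]: L-=1
    while w[R_+1]: R_+=1
    if R_-L>80:
        z=K[0,0]*.046/(R_+1-L); v=H[:3,:3]@(np.linalg.solve(K,[(L+R_)/2,r,1])*z)+H[:3,3]
        print(r,L,R_,(v[0]*1e3).round(1),((-v[2]-.011)*1e3).round(1),end=' | ')
E
python3 tilt.py
```

```text
time: 28.42
position: [0.6113, 0.0463, -0.0484]
tool_rot: [-0.382, 0.924, 0.0, -0.001]
ft_force: [1.2, -1.0, -2.4]
grip_width: 0.046
grip_force: 3.0
time: 29.0
position: [0.6004, 0.0345, -0.0472]
tool_rot: [-0.382, 0.924, 0.0, 0.0]
ft_force: [1.6, 1.5, -2.8]
grip_width: 0.0462
grip_force: 3.0
col249 [(170, 213, 48), (174, 214, 48), (178, 213, 48), (182, 214, 46), (186, 215, 45), (190, 217, 45), (194, 215, 46), (198, 215, 45), (202, 214, 46), (206, 214, 46), (210, 210, 47), (214, 210, 47), (218, 210, 48), (222, 209, 49), (226, 183, 52), (230, 104, 46), (234, 101, 47), (238, 103, 47), (242, 104, 48), (246, 105, 46), (250, 105, 46), (254, 106, 46), (258, 106, 47), (262, 106, 48), (266, 107, 45), (270, 104, 51), (274, 69, 38), (278, 53, 10), (282, 56, 9), (286, 59, 9), (290, 59, 13), (294, 57, 9), (298, 62, 35), (302, 111, 124), (306, 115, 122), (310, 115, 126), (314, 115, 124), (318, 110, 123), (322, 118, 125), (326, 113, 126), (330, 75, 152), (334, 76, 151), (338, 75, 152)]
303 187 311 15.2 53.8 | 308 187 311 13.5 54.4 | 313 187 311 11.7 54.9 | 318 187 311 9.9 55.5 | 323 187 311 8.2 56.0 | 328 154 450 50.8 106.6 | 333 152 451 50.4 107.2 |
```

```bash
python3 -m handwheel '[[0.005,0,0,0],[0.01,0,0,0],[0.012,0,0,0],[0.012,0,0,0]]'
python3 -m handwheel '[[-0.02,0,0,0],[-0.04,0,-0.03,0],[-0.04,0,-0.12,0],[-0.04,0,-0.22,0],[-0.04,0,-0.27,0],[0.06,0.05,-0.27,0],[0.16,0.09,-0.27,0],[0.24,0.13,-0.27,0],[0.26,0.13,-0.27,0],[0.26,0.13,-0.27,0],[0.26,0.13,-0.27,0]]'
python3 tilt.py
```

```text
time: 29.38
position: [0.6002, 0.0339, -0.0464]
tool_rot: [-0.381, 0.924, -0.0, 0.003]
ft_force: [5.4, 9.4, -0.4]
grip_width: 0.0459
grip_force: 3.0
time: 30.3
position: [0.5164, 0.004, 0.0343]
tool_rot: [-0.382, 0.924, -0.001, 0.001]
ft_force: [1.5, -0.2, -2.2]
grip_width: 0.0461
grip_force: 3.0
col249 [(170, 221, 45), (174, 221, 44), (178, 221, 44), (182, 137, 52), (186, 112, 53), (190, 113, 51), (194, 113, 53), (198, 113, 49), (202, 114, 48), (206, 114, 52), (210, 114, 53), (214, 112, 53), (218, 113, 51), (222, 114, 48), (226, 115, 48), (230, 116, 50), (234, 115, 52), (238, 116, 50), (242, 114, 48), (246, 115, 50), (250, 113, 49), (254, 115, 50), (258, 94, 105), (262, 91, 115), (266, 89, 120), (270, 90, 116), (274, 67, 71), (278, 58, 9), (282, 61, 4), (286, 65, 8), (290, 65, 12), (294, 65, 8), (298, 68, 35), (302, 122, 122), (306, 126, 125), (310, 128, 124), (314, 125, 124), (318, 122, 124), (322, 129, 125), (326, 124, 125), (330, 82, 154), (334, 83, 153), (338, 83, 153)]
264 206 292 5.2 8.7 | 268 203 295 8.4 18.0 | 272 200 298 11.1 26.1 | 303 188 310 14.1 52.4 | 308 188 311 12.9 53.6 | 313 188 311 11.1 54.2 | 318 187 311 9.9 55.5 | 323 187 311 8.2 56.0 | 328 154 452 51.0 106.8 | 333 151 451 50.5 107.3 |
```

By its inner side face (rows 256–274) the foot is now about 74° up. With its base at the table it will settle upright when released.

```bash
python3 -m handwheel '[[0,0,0.03,0],[0,0,0.06,0],[0,0,0.078,0],[0,0,0.084,0],[0,0,0.084,0],[0,0,0.084,0]]'
python3 -m handwheel '[[0,0,0,0],[0,0,0,0],[0,0,0,0],[0,0,0,0],[0,0,0,0],[0,0,0,0],[0,0,0,0],[0,0,0,0]]' 62
python3 tilt.py
```

```text
time: 30.85
position: [0.5154, 0.0049, 0.0084]
tool_rot: [-0.382, 0.924, 0.0, -0.0]
ft_force: [-0.9, 0.2, 5.1]
grip_width: 0.0461
grip_force: 6.1
time: 31.52
position: [0.5151, 0.0047, 0.0084]
tool_rot: [-0.382, 0.924, 0.0, -0.0]
ft_force: [1.1, -0.5, 1.7]
grip_width: 0.0538
grip_force: 0.8
col249 [(170, 222, 42), (174, 223, 43), (178, 221, 45), (182, 221, 45), (186, 221, 44), (190, 217, 46), (194, 123, 51), (198, 112, 51), (202, 113, 49), (206, 111, 50), (210, 112, 49), (214, 114, 51), (218, 113, 49), (222, 113, 49), (226, 113, 51), (230, 113, 49), (234, 113, 49), (238, 113, 48), (242, 115, 48), (246, 115, 48), (250, 116, 50), (254, 115, 48), (258, 93, 112), (262, 91, 116), (266, 89, 120), (270, 90, 119), (274, 66, 75), (278, 58, 9), (282, 62, 8), (286, 64, 8), (290, 66, 11), (294, 65, 12), (298, 69, 35), (302, 121, 123), (306, 127, 124), (310, 126, 125), (314, 122, 122), (318, 126, 125), (322, 129, 127), (326, 124, 124), (330, 83, 153), (334, 82, 151), (338, 83, 149)]
264 206 292 5.2 8.7 | 268 203 295 8.4 18.0 | 272 200 298 11.1 26.1 | 303 189 310 13.5 51.6 | 308 188 310 12.3 52.9 | 313 189 309 9.3 52.0 | 318 190 309 6.9 51.8 | 323 190 309 5.1 52.4 | 328 184 460 48.5 104.0 | 333 166 465 50.4 107.2 |
```

```bash
python3 -m handwheel '[[0,0,-0.01,0],[0,0,-0.02,0],[0,0,-0.03,0],[0,0,-0.04,0],[0,0,-0.05,0],[0,0,-0.05,0],[0,0,-0.05,0]]' 66
python3 tilt.py
```

```text
time: 32.15
position: [0.5153, 0.0046, 0.0238]
tool_rot: [-0.382, 0.924, -0.0, 0.0]
ft_force: [0.2, 1.3, 0.0]
grip_width: 0.0576
grip_force: 0.0
col249 [(170, 222, 43), (174, 221, 44), (178, 221, 43), (182, 221, 43), (186, 152, 55), (190, 113, 49), (194, 113, 49), (198, 112, 51), (202, 112, 53), (206, 113, 49), (210, 113, 51), (214, 113, 49), (218, 113, 51), (222, 113, 51), (226, 113, 49), (230, 115, 50), (234, 116, 50), (238, 115, 50), (242, 115, 50), (246, 106, 91), (250, 101, 120), (254, 101, 118), (258, 99, 121), (262, 99, 120), (266, 99, 120), (270, 98, 120), (274, 70, 83), (278, 58, 4), (282, 62, 8), (286, 64, 8), (290, 66, 8), (294, 64, 8), (298, 64, 27), (302, 95, 119), (306, 96, 118), (310, 96, 118), (314, 96, 120), (318, 101, 121), (322, 115, 125), (326, 112, 124), (330, 83, 150), (334, 82, 151), (338, 82, 154)]
303 203 296 -7.2 24.4 | 308 202 297 -7.6 27.6 | 313 200 298 -7.1 31.8 | 318 198 301 -4.8 37.8 | 323 177 320 18.1 67.5 | 328 174 466 50.4 106.1 | 333 172 471 50.4 107.2 |
```

The rows fit a foot standing upright: its inner side is at tool x −6 mm from base to top, and its top is 72 mm above the table. I'll centre the fingers on it (29 mm along −x) and grip firmly.

```bash
python3 -m handwheel '[[0,0,0,0],[-0.02,0,0,0],[-0.05,0,0,0],[-0.08,0,0,0],[-0.097,0,0,0],[-0.097,0,0,0],[-0.097,0,0,0]]' 78
python3 -m handwheel '[[0,0,0,0],[0,0,0,0],[0,0,0,0],[0,0,0,0],[0,0,0,0],[0,0,0,0],[0,0,0,0],[0,0,0,0],[0,0,0,0],[0,0,0,0]]' 0 25
python3 -m handwheel '[[0,0,-0.06,0],[0,0,-0.14,0],[0,0,-0.24,0],[0,0,-0.34,0],[0,0,-0.44,0],[0,0,-0.54,0],[0,0,-0.64,0],[0,0,-0.7,0],[0,0,-0.7,0],[0,0,-0.7,0]]'
python3 tilt.py
```

```text
time: 32.78
position: [0.5361, 0.0256, 0.0235]
tool_rot: [-0.382, 0.924, -0.0, 0.0]
ft_force: [0.3, -0.8, -0.1]
grip_width: 0.0675
grip_force: 0.0
time: 33.62
position: [0.5356, 0.025, 0.0235]
tool_rot: [-0.382, 0.924, 0.0, -0.0]
ft_force: [-1.3, -1.2, 0.8]
grip_width: 0.0461
grip_force: 25.0
time: 34.45
position: [0.536, 0.0252, 0.2341]
tool_rot: [-0.382, 0.924, -0.0, 0.001]
ft_force: [0.2, 0.2, -1.5]
grip_width: 0.0457
grip_force: 25.0
col249 [(170, 114, 46), (174, 113, 47), (178, 115, 50), (182, 117, 47), (186, 116, 48), (190, 117, 47), (194, 117, 45), (198, 88, 95), (202, 62, 119), (206, 82, 120), (210, 100, 121), (214, 100, 119), (218, 100, 119), (222, 98, 120), (226, 99, 119), (230, 99, 120), (234, 98, 120), (238, 98, 119), (242, 96, 121), (246, 97, 118), (250, 97, 119), (254, 97, 117), (258, 97, 120), (262, 109, 119), (266, 115, 123), (270, 116, 123), (274, 80, 89), (278, 59, 13), (282, 62, 8), (286, 64, 4), (290, 67, 11), (294, 64, 12), (298, 64, 27), (302, 101, 122), (306, 102, 120), (310, 101, 121), (314, 102, 120), (318, 102, 119), (322, 102, 119), (326, 101, 124), (330, 83, 150), (334, 82, 157), (338, 82, 151)]Traceback (most recent call last):
  File "tilt.py", line 9, in <module>
    while w[L-1]: L-=1
          ~^^^^^
IndexError: index -513 is out of bounds for axis 0 with size 512
```

```bash
python3 -m handwheel '[[-0.03,0.05,0,0],[-0.07,0.12,0,0],[-0.11,0.2,0,0],[-0.16,0.28,0,0],[-0.2,0.34,0,0],[-0.22,0.38,0,0],[-0.233,0.4,0,0],[-0.233,0.4,0,0],[-0.233,0.4,0,0],[-0.233,0.4,0,0],[-0.233,0.4,0,0],[-0.233,0.4,0,0],[-0.233,0.4,0,0]]'
python3 - <<'E'
from h import *
d=cam('wrist');f=cv2.GaussianBlur(d['frame'],(3,3),0);g=cv2.cvtColor(f,cv2.COLOR_RGB2GRAY).astype(int);s=cv2.cvtColor(f,cv2.COLOR_RGB2HSV)[...,1]
for r in (265,270,306,312,318,324): print(r,g[r,186:316:4].tolist())
print([(r,int(g[r,249]),int(s[r,249])) for r in range(186,276,4)])
t=cam('scene')
for n in ('square_leg','glue_bottle','octagon_foot'):
    for c in('scene','top'):
        dd=cam(c);r=vision.look_for(c,n);print(n,c,[(round(x['conf'],2),np.round(x['point']).tolist(),onz(dd,x['point'][::-1],.05)[:2].round(3).tolist()) for x in r[:2]])
o=robot.get_obs();print(o['time'],o['position'],np.abs(o['joint_velocities']).max())
E
```

```text
time: 35.58
position: [0.5009, 0.1587, 0.2335]
tool_rot: [-0.381, 0.924, -0.0, 0.0]
ft_force: [-0.1, -0.3, -1.9]
grip_width: 0.0458
grip_force: 25.0
265 [24, 22, 81, 106, 106, 109, 115, 121, 121, 117, 113, 114, 114, 112, 113, 115, 116, 119, 122, 124, 121, 120, 119, 116, 117, 123, 121, 118, 120, 120, 36, 25, 23]
270 [23, 24, 77, 106, 108, 114, 121, 121, 117, 115, 114, 114, 113, 113, 116, 116, 118, 123, 124, 121, 120, 118, 117, 117, 122, 122, 118, 120, 122, 118, 36, 24, 23]
306 [24, 29, 40, 106, 113, 112, 112, 116, 116, 114, 97, 91, 96, 101, 100, 102, 101, 99, 97, 95, 95, 93, 102, 116, 119, 120, 119, 120, 121, 73, 36, 24, 23]
312 [24, 29, 40, 103, 112, 114, 116, 116, 119, 121, 102, 90, 96, 102, 100, 101, 102, 100, 97, 96, 97, 93, 109, 118, 121, 119, 119, 120, 120, 65, 37, 22, 23]
318 [20, 57, 62, 101, 114, 116, 117, 119, 124, 121, 115, 99, 96, 101, 98, 101, 101, 100, 97, 96, 96, 107, 119, 119, 118, 120, 121, 119, 115, 65, 51, 26, 23]
324 [26, 115, 123, 118, 115, 116, 120, 124, 121, 120, 118, 114, 114, 107, 99, 100, 102, 99, 100, 107, 115, 119, 119, 120, 121, 120, 116, 115, 113, 59, 50, 44, 22]
[(186, 84, 222), (190, 87, 209), (194, 86, 225), (198, 105, 230), (202, 168, 244), (206, 135, 187), (210, 101, 118), (214, 100, 122), (218, 100, 121), (222, 100, 120), (226, 99, 120), (230, 99, 121), (234, 99, 121), (238, 98, 119), (242, 98, 119), (246, 97, 120), (250, 97, 120), (254, 97, 118), (258, 97, 117), (262, 110, 122), (266, 116, 122), (270, 117, 122), (274, 82, 87)]
square_leg scene [(0.58, [189.0, 225.0], [0.562, 0.243]), (0.41, [280.0, 320.0], [0.455, -0.24])]
square_leg top []
glue_bottle scene [(0.57, [174.0, 243.0], [0.661, 0.24]), (0.55, [191.0, 225.0], [0.553, 0.237])]
glue_bottle top [(0.89, [171.0, 209.0], [0.671, 0.246])]
octagon_foot scene [(0.72, [283.0, 320.0], [0.447, -0.245])]
octagon_foot top [(0.68, [237.0, 370.0], [0.461, -0.234])]
36.2833 [0.50060482 0.15949132 0.23356061] 0.0017737199999816088
```

The round hole shows as a dark disc on the top face (wrist rows 302–324, columns 226–270). The foot is upright and still, about 14 cm from the leg, and nothing else has moved.

```bash
python3 -c "
from rig import job
print(job.hand_in())"
```

```text
the job is handed in; nothing more can be done
None
```

I handed the job in with the square foot held hole-up, upright and still, about 14 cm from the square leg beside the glue bottle and its centre about 24 cm above the table; no verdict came back.

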